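# Spring check of three overhauled piston valves

### The arm

A 7-joint arm with a two-finger parallel gripper is mounted at the origin on the work surface; the furniture and walls round the work are solid. World frame = base frame: x ahead of the robot, y to its left, z up, the work surface at z = 0. Lengths are in m, angles in rad, forces in N, time in s.
With the tool pointing down it reaches from about 0.425 to 0.95 m from the base axis. Payload 16.7 kg.
Tool frame: the origin (TCP) lies midway between the tips of the shut fingers; the grasp point (between the pads) lies 19 mm behind it; z points along the fingers, y is the line along which they close (so a half turn about z gives the same grasp; the last joint's range is limited). The gripper opens to 94 mm and grips with 3 to 60 N. Pads are 16 mm wide; open, the fingers measure 119 mm over their backs; the gripper's body (75 mm by 177 mm) begins 78 mm behind the grasp point.
Start: joints at [-1.425, 0.426, 0.074, 1.606, -0.034, 1.111, -0.067], TCP at [0.197, 0.646, 0.205] pointing down, gripper open.
Joint ranges: [-2.85, 2.85], [-0.5, 2.14], [-1.23, 1.37], [0.21, 2.46], [-1.02, 4.16], [0.16, 2.05], [-2.73, 2.73]. Speed limits (rad/s): [1.89, 1.89, 2.39, 2.39, 3.01, 3.01, 3.01].

### API

Orientations are given as a unit quaternion [w, x, y, z].
In Python, from station import telemetry, eyes, workorder gives the robot as it stands.
- The arm moves only by the shell command python3 -m crank 'ROWS' [FORCE]. ROWS is JSON, a list of rows, each a list of 7 numbers: the turn, a rotation vector about the tool's x, y, z in rad, then the shift along the tool's x, y, z in mm, then the opening, from 0 (shut) to 1 (fully open). A call has exactly 8 rows; each row is the pose to reach, as a shift and turn from the pose commanded when the call began, along the tool's axes at that moment; what a row does not reach only later rows make up. A row lasts 1/10 s, in which the tool goes at most 50 mm and 8.59 degrees, less where a joint would pass 70% of its speed; a pose out of reach is approached as far as the arm can. A call with a gripper value outside its range is refused whole. The fingers move at their own pace and stop on an object; FORCE is the grip in N (left out, the last holds). Time passes only in rows, so rows that repeat a pose let the fingers close, or fill a call up. It gives the time, the measured TCP pose, the force, the opening and the grip force at its end, in the units of the state.
- telemetry.state(): the state, without advancing time (a new reading comes with each control period).
- eyes.camera(name): name is "scene" or "side" or "wrist"; returns a dict with "img" (384x512x3 uint8, red, green, blue), "fov_y" (degrees; the focal length in pixels is half the picture's height over the tangent of half this angle, whatever the lens; pixels are square), "cx", "cy" (the principal point, pixels), "xyz" and "attitude" of the camera in the world; the wrist camera has in their place "T_tool_cam" (4x4, takes a point from camera to tool coordinates, whose origin is the TCP and whose axes are the flange's). Camera axes: x right, y down, z forward; pixel columns grow to the right and rows downward; lengths in m; the calibration is good to about 2 mm. A picture is of the moment at which its call begins: read the wrist's pose just before it. There is no depth.
- workorder.close_job(): hands the job in; it is judged then, once.
The state is a dict: "time_s": time; "q": joint angles; "joint_velocities": joint speeds; "joint_efforts": joint torques, N m; "eef_pos": TCP position; "orientation": TCP orientation; "contact_force": force on the tool from outside, world axes, zero at the start; "moment": the same for the moment, N m; "grip_width": opening from 0.0 (shut) to 1.0 (fully open); "grip_force": force on a finger pad.
Only numpy, scipy, OpenCV 4.12 (cv2) and the standard library are available. Lean on these libraries where they do the work, as an engineer would, in place of code of your own. Each camera call takes 0.05 s, during which the arm holds its last target. There are 200 camera calls.

### The job

Check the springs of the three overhauled brass piston valves standing on the bench, going from the smallest valve to the largest: with a fingertip press each finger button lightly down, well past the middle of its stroke but without ramming it hard against the bottom, and let it spring back up before you go to the next. The rubber ring left part-way up each stem will show the stroke, so do not press a valve before its turn. Leave the valves standing where they are, pick nothing up, and leave the oil bottle, mouthpieces and ferrule alone.

Things in the scene. Friction and masses are not known exactly. Their poses are not given: they have to be found in the camera images.
- valve_small: the small piston valve (the three differ only in size): upright brass casing 22 mm across with short side tube stubs, on a round dark steel foot 72 mm across, with a round finger button on a thin stem on top; 105 mm high to the button, about 1 kg, loose on the bench. Origin: centre of the foot's underside; z up along the stem, yaw arbitrary
- small_button (a point): centre of the pearl top face of the small valve's finger button, 24 mm across, 105 mm above the bench when up; it moves with the button
- small_plunger (a joint): how far this button is pressed down, m: 0 up, 0.018 at the hard bottom of its stroke; a spring brings it back up (about 1.5 N at the top, 6 N at the bottom)
- small_ring (a joint): height, m, to which the black rubber travel ring (15 mm across, 4 mm high) has been pushed up the stem, counted on the stem: 0 unused; as the button goes down the valve's top cap pushes the ring up the stem (after 0.5 mm of play) and it stays there when the button comes back up, so it shows the deepest press so far, less 0.5 mm
- valve_medium: the medium piston valve (the three differ only in size): upright brass casing 32 mm across with short side tube stubs, on a round dark steel foot 76 mm across, with a round finger button on a thin stem on top; 130 mm high to the button, about 1 kg, loose on the bench. Origin: centre of the foot's underside; z up along the stem, yaw arbitrary
- medium_button (a point): centre of the pearl top face of the medium valve's finger button, 28 mm across, 130 mm above the bench when up; it moves with the button
- medium_plunger (a joint): how far this button is pressed down, m: 0 up, 0.018 at the hard bottom of its stroke; a spring brings it back up (about 1.5 N at the top, 6 N at the bottom)
- medium_ring (a joint): height, m, to which the black rubber travel ring (15 mm across, 4 mm high) has been pushed up the stem, counted on the stem: 0 unused; as the button goes down the valve's top cap pushes the ring up the stem (after 0.5 mm of play) and it stays there when the button comes back up, so it shows the deepest press so far, less 0.5 mm
- valve_large: the large piston valve (the three differ only in size): upright brass casing 44 mm across with short side tube stubs, on a round dark steel foot 80 mm across, with a round finger button on a thin stem on top; 155 mm high to the button, about 1 kg, loose on the bench. Origin: centre of the foot's underside; z up along the stem, yaw arbitrary
- large_button (a point): centre of the pearl top face of the large valve's finger button, 32 mm across, 155 mm above the bench when up; it moves with the button
- large_plunger (a joint): how far this button is pressed down, m: 0 up, 0.018 at the hard bottom of its stroke; a spring brings it back up (about 1.5 N at the top, 6 N at the bottom)
- large_ring (a joint): height, m, to which the black rubber travel ring (15 mm across, 4 mm high) has been pushed up the stem, counted on the stem: 0 unused; as the button goes down the valve's top cap pushes the ring up the stem (after 0.5 mm of play) and it stays there when the button comes back up, so it shows the deepest press so far, less 0.5 mm
- oil: white plastic oil bottle with a red pointed spout, 48 mm across, 136 mm high, loose bystander; origin at the centre of its underside
- mouthpiece: the pale metal mouthpiece nearest the robot (another like it stands farther off), standing on its wide end, 38 mm across, 83 mm high, loose bystander; origin at the centre of its underside
- ferrule: short brass tube (ferrule), 27 mm across, 22 mm high, loose bystander; origin at the centre of its underside
Things that resemble listed ones, but are neither listed nor needed, are in the scene too. Leave any pink or red look-alike of the valve_medium alone. Leave any orange look-alike of the valve_large alone.

How it is judged:
On the way, in this order (a step that is already met when the one before it is completed fails the run):
1. the small valve's button is pressed past the middle of its stroke (9 mm) by the fingers (value of joint small_plunger above 0.009 m and value of joint small_ring above 0.0085 m and contact force between the fingers and valve_small above 0.5 N), for 0.05 s.
2. the medium valve's button is pressed past the middle of its stroke (9 mm) by the fingers (value of joint medium_plunger above 0.009 m and value of joint medium_ring above 0.0085 m and contact force between the fingers and valve_medium above 0.5 N), for 0.05 s.
3. the large valve's button is pressed past the middle of its stroke (9 mm) by the fingers (value of joint large_plunger above 0.009 m and value of joint large_ring above 0.0085 m and contact force between the fingers and valve_large above 0.5 N), for 0.05 s.
At the end, for the whole second after the job is handed in: All three rings are at least 8.5 mm up their stems, all buttons back up (within 2 mm), the valves upright (within 0.05 rad), at rest and within 2 cm of where they stood, and the oil bottle, mouthpiece and ferrule within 2 cm of where they stood (value of joint each of small_ring, medium_ring, large_ring above 0.0085 m and value of joint each of small_plunger, medium_plunger, large_plunger below 0.002 m and angle between each of valve_small, valve_medium, valve_large's own z axis and vertical below 0.05 rad and distance of each of valve_small, valve_medium, valve_large, oil, mouthpiece, ferrule from where it was at the start of the episode below 0.02 m and linear speed of each of valve_small, valve_medium, valve_large below 0.02 m/s); the robot touches nothing.
It fails at once if a valve is pressed (ring up 3 mm) before every smaller one has had its press ((value of joint medium_ring above 0.003 m and value of joint small_ring below 0.0085 m) or (value of joint large_ring above 0.003 m and value of joint medium_ring below 0.0085 m) or (value of joint large_ring above 0.003 m and value of joint small_ring below 0.0085 m)).
It fails at once if two buttons are down (more than 4 mm) at the same time (value of joint each of small_plunger, medium_plunger above 0.004 m or value of joint each of medium_plunger, large_plunger above 0.004 m or value of joint each of small_plunger, large_plunger above 0.004 m).
It fails at once if a valve is pushed harder than 20 N (contact force between any of the arm, the fingers and valve_small above 20 N or contact force between any of the arm, the fingers and valve_medium above 20 N or contact force between any of the arm, the fingers and valve_large above 20 N).
It fails at once if a valve is lifted 1 cm, tilted 0.15 rad or shifted 2 cm (height (world z) of any of valve_small, valve_medium, valve_large above 0.01 m or angle between any of valve_small, valve_medium, valve_large's own z axis and vertical above 0.15 rad or distance of any of valve_small, valve_medium, valve_large from where it was at the start of the episode above 0.02 m).
It fails at once if the oil bottle, mouthpiece or ferrule is moved more than 2 cm (distance of any of oil, mouthpiece, ferrule from where it was at the start of the episode above 0.02 m).
It also fails if it takes over 51 s, if anything falls off the work surface, if the arm or the gripper's body presses on something with over 40 N, if the wrist force passes 120 N, or if a joint passes its speed limit or range.

## Working session

There is one attempt and no reset: what is moved stays moved. The work goes in short steps, Python scripts to look and compute and a shell command to move; the robot and the scene stay as the last step left them, time stands still between calls to the robot, and variables do not carry over. Pictures are saved under pics/ and viewed, at most 10 in all, crops included, and the job is handed in when it is done.

```bash
mkdir -p pics
cat > h.py <<'E'
import numpy as np,cv2
from scipy.spatial.transform import Rotation as R
from station import telemetry, eyes, workorder
def rot(q): return R.from_quat([q[1],q[2],q[3],q[0]]).as_matrix()
def snap(name,fn):
    s=telemetry.state(); c=eyes.camera(name); cv2.imwrite('pics/'+fn,c['img'][:,:,::-1]); 
    if name=='wrist':
        T=np.array(c['T_tool_cam']); Rt=rot(s['orientation']); 
        Rc=Rt@T[:3,:3]; p=np.array(s['eef_pos'])+Rt@T[:3,3]
    else:
        a=np.array(c['attitude']); Rc=rot(a) if a.size==4 else a; p=np.array(c['xyz'])
    np.savez('pics/'+fn+'.npz',R=Rc,p=p,f=192/np.tan(np.radians(c['fov_y'])/2),cx=c['cx'],cy=c['cy'])
def ray(fn,u,v):
    d=np.load('pics/'+fn+'.npz'); r=d['R']@np.array([(u-d['cx'])/d['f'],(v-d['cy'])/d['f'],1]); return d['p'],r
def atz(fn,u,v,z):
    p,r=ray(fn,u,v); return p+r*(z-p[2])/r[2]
def proj(fn,X):
    d=np.load('pics/'+fn+'.npz'); c=d['R'].T@(np.array(X)-d['p']); return d['f']*c[0]/c[2]+d['cx'],d['f']*c[1]/c[2]+d['cy']
E
python3 - <<'E'
from h import *
for n in('scene','side'):
    snap(n,n+'0.png'); d=np.load('pics/'+n+'0.png.npz'); print(d['p'],d['R'][:,2],d['f'])
a=cv2.imread('pics/scene0.png');b=cv2.imread('pics/side0.png')
cv2.imwrite('pics/scene0b.png',cv2.resize(a,(800,600)));cv2.imwrite('pics/side0b.png',cv2.resize(b,(800,600)))
s=telemetry.state();print(s['eef_pos'],rot(s['orientation']),s['time_s'],s['contact_force'])
E
```

```text
[-0.12095738 -0.36119478  0.46931843] [ 0.80942886  0.43066655 -0.39918824] 359.84924197887227
[0.3854731  0.71172365 0.64746111] [ 0.15521942 -0.77632609 -0.61092121] 431.95341522777943
[0.19666092 0.64531162 0.20487198] [[-9.56560419e-01  2.91534044e-01 -2.57548591e-04]
 [ 2.91534149e-01  9.56559808e-01 -1.08296978e-03]
 [-6.93619277e-05 -1.11101024e-03 -9.99999380e-01]] 0.1 [0.63775585 0.9266642  0.16451936]
```

View pics/scene0b.png

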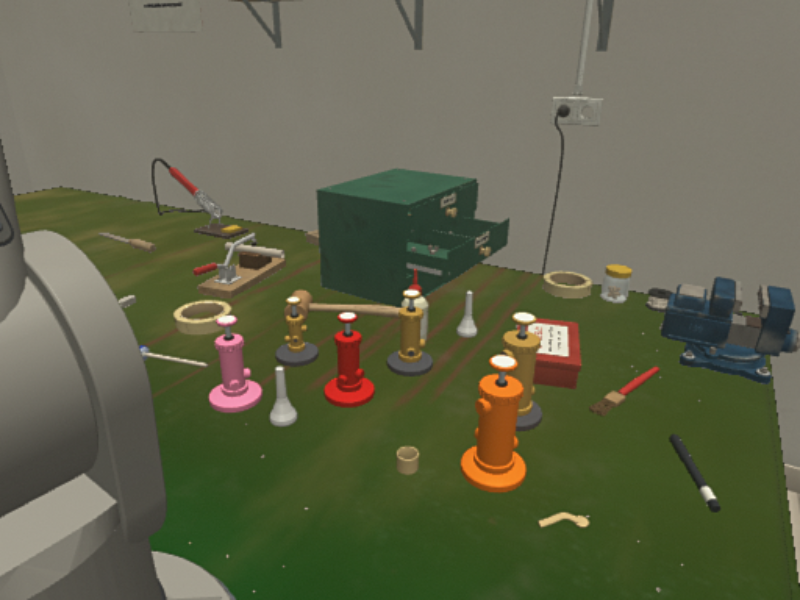

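View pics/side0b.png

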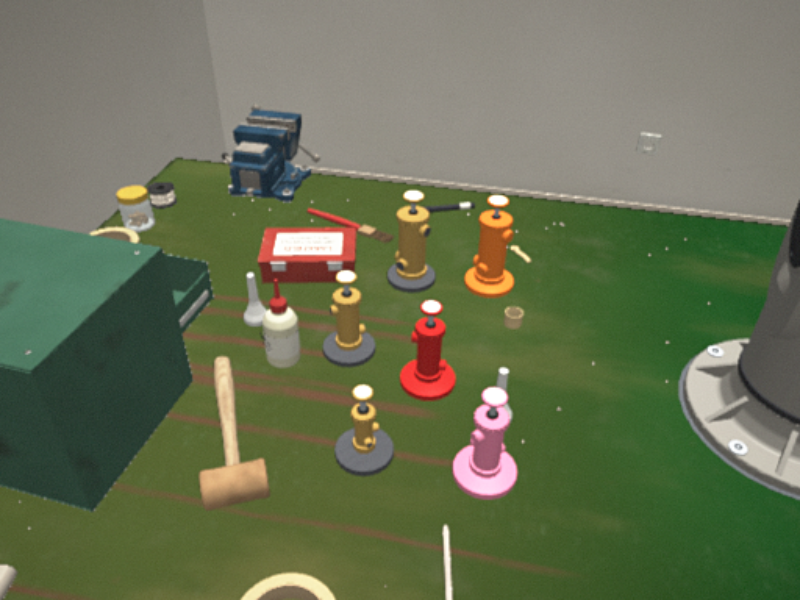

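The scene picture shows the three brass valves' buttons at about (294,302), (411,296) and (523,318), enlarged 1.56×. The side picture shows them at (363,393), (346,278) and (413,197). The pink, red and orange valves are decoys.

Run:
```python
from h import *
k=1.5625
for n,z,a,b in(('S',.105,(294,302),(363,393)),('M',.130,(411,296),(346,278)),('L',.155,(523,318),(413,197)),('orangeL',.155,(503,363),(498,201)),('red',.13,(347,318),(431,308))):
    print(n,atz('scene0.png',a[0]/k,a[1]/k,z).round(4),atz('side0.png',b[0]/k,b[1]/k,z).round(4))
print('cab top corner',[atz('side0.png',u/k,v/k,.2).round(3) for u,v in((160,250),(38,370))], atz('side0.png',95/k,505/k,0),atz('side0.png',190/k,380/k,0))
# foot check
s=telemetry.state();Rt=rot(s['orientation'])
for n,p in(('S',1),):
    X=(atz('scene0.png',294/k,302/k,.105)+atz('side0.png',363/k,393/k,.105))/2
    print(Rt.T@(X+[0,0,.06]-np.array(s['eef_pos'])))
```

```text
S [0.5272 0.178  0.105 ] [0.5315 0.1906 0.105 ]
M [5.912e-01 2.000e-04 1.300e-01] [0.6    0.0137 0.13  ]
L [ 0.5473 -0.1882  0.155 ] [ 0.5484 -0.1786  0.155 ]
orangeL [ 0.4201 -0.2043  0.155 ] [ 0.422  -0.1963  0.155 ]
red [0.4755 0.0417 0.13  ] [0.4793 0.0518 0.13  ]
cab top corner [array([0.804, 0.103, 0.2  ]), array([0.816, 0.321, 0.2  ])] [0.80935515 0.32744017 0.        ] [0.79578683 0.11792855 0.        ]
[-0.45265648 -0.34397968  0.04028557]
```

```bash
python3 -m crank '[[0,0,0,-40,-30,0,0],[0,0,0,-80,-60,0,0],[0,0,0,-120,-90,0,0],[0,0,0,-160,-120,0,0],[0,0,0,-200,-150,0,0],[0,0,0,-240,-180,0,0],[0,0,0,-280,-210,0,0],[0,0,0,-320,-240,0,0]]'
python3 -m crank '[[0,0,0,-35,-28,0,0],[0,0,0,-70,-55,0,0],[0,0,0,-105,-80,0,0],[0,0,0,-130,-100,0,0],[0,0,0,-130,-100,0,0],[0,0,0,-130,-100,0,0],[0,0,0,-130,-100,0,0],[0,0,0,-130,-100,0,0]]'
python3 - <<'E'
from h import *
snap('wrist','w1.png');s=telemetry.state();print(s['eef_pos'],rot(s['orientation']).round(3),s['contact_force'],s['time_s'])
print([proj('w1.png',X) for X in([.5315,.1906,.105],[.6,.0137,.13])])
d=np.load('pics/w1.png.npz');print(d['p'],d['R'],d['f'])
cv2.imwrite('pics/w1b.png',cv2.resize(cv2.imread('pics/w1.png'),(800,600)))
E
```

```text
time_s: 0.9
eef_pos: [0.4336, 0.3209, 0.2055]
orientation: [-0.0, 0.147, 0.989, 0.0]
contact_force: [0.7, 0.6, -0.3]
grip_width: 0.352
grip_force: 0.0
time_s: 1.7
eef_pos: [0.5274, 0.1904, 0.2054]
orientation: [-0.0, 0.146, 0.989, 0.0]
contact_force: [-0.2, -0.3, -1.1]
grip_width: 0.004
grip_force: 0.0
[0.52752378 0.19030963 0.20543738] [[-0.957  0.29  -0.   ]
 [ 0.29   0.957  0.   ]
 [ 0.     0.    -1.   ]] [ 0.63409711 -0.38691553  0.28680819] 1.75
[(np.float64(256.57460168336587), np.float64(194.7368786162926)), (np.float64(79.67536527518001), np.float64(336.23882155873855))]
[0.46266831 0.21122744 0.38462073] [[ 2.90576789e-01  9.30673277e-01  2.22288959e-01]
 [ 9.56851550e-01 -2.82507700e-01 -6.80037579e-02]
 [-4.90937702e-04  2.32457849e-01 -9.72606348e-01]] 345.3287193775697
```

View pics/w1b.png

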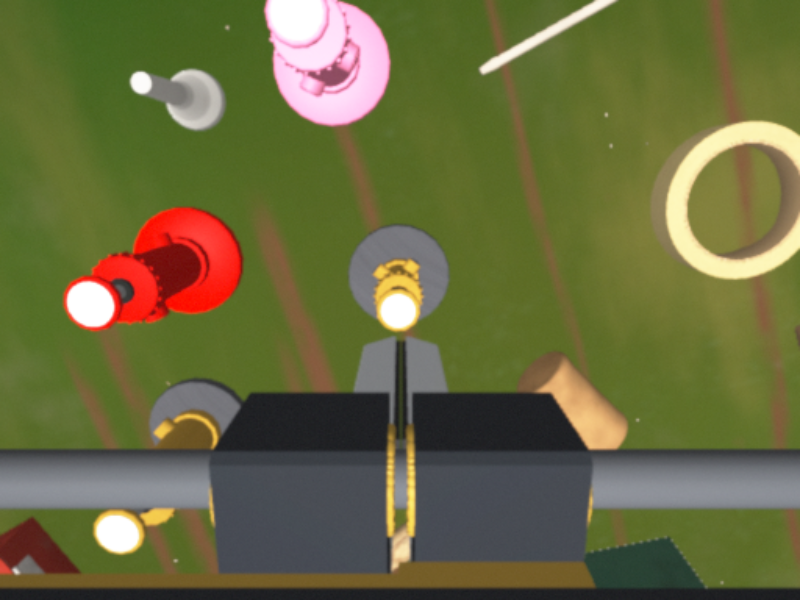

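The wrist picture shows the small button at (398,311) and the medium one at (120,532). Both are unobstructed.

Run:
```python
from h import *
k=1.5625
S=atz('w1.png',398/k,311/k,.105);M=atz('w1.png',119/k,531/k,.13);print(S,M)
s=telemetry.state();Rt=rot(s['orientation']);print(Rt.T@(S-np.array(s['eef_pos'])),proj('w1.png',s['eef_pos']))
im=cv2.imread('pics/w1.png')
```

```text
[0.53461251 0.18803099 0.105     ] [0.60235616 0.00943915 0.13      ]
[-0.00747139 -0.00013248  0.10043541] (np.float64(254.1301978755759), np.float64(233.60378620081588))
```

```bash
python3 -m crank '[[0,0,0,-7.5,0,20,0],[0,0,0,-7.5,0,50,0],[0,0,0,-7.5,0,75,0],[0,0,0,-7.5,0,88,0],[0,0,0,-7.5,0,95,0],[0,0,0,-7.5,0,95,0],[0,0,0,-7.5,0,95,0],[0,0,0,-7.5,0,95,0]]'
python3 -m crank '[[0,0,0,0,0,4,0],[0,0,0,0,0,7,0],[0,0,0,0,0,10,0],[0,0,0,0,0,13,0],[0,0,0,0,0,16,0],[0,0,0,0,0,18,0],[0,0,0,0,0,18,0],[0,0,0,0,0,18,0]]'
python3 - <<'E'
from h import *
snap('side','s1.png')
a=cv2.imread('pics/s1.png')[180:320,150:310];cv2.imwrite('pics/s1b.png',cv2.resize(a,(640,560)))
E
```

```text
time_s: 2.55
eef_pos: [0.5358, 0.1873, 0.1115]
orientation: [0.001, 0.147, 0.989, 0.0]
contact_force: [0.4, -0.1, 0.6]
grip_width: 0.003
grip_force: 0.0
time_s: 3.35
eef_pos: [0.5355, 0.1872, 0.0926]
orientation: [0.0, 0.147, 0.989, 0.0]
contact_force: [2.1, 2.0, 4.6]
grip_width: 0.004
grip_force: 2.1
```

View pics/s1b.png

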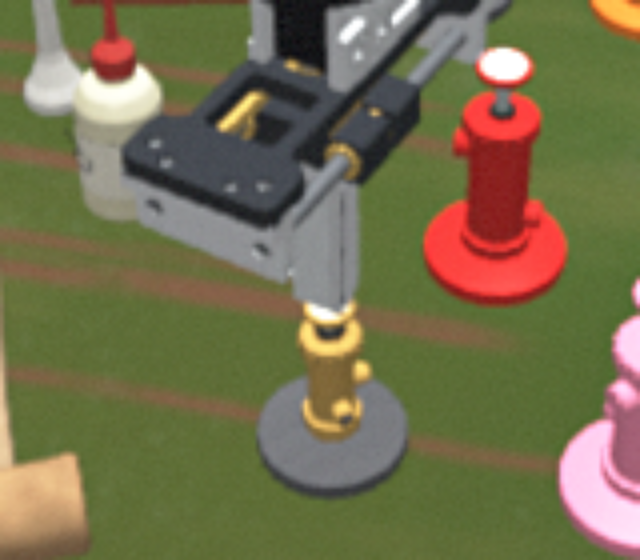

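The side view shows the small button pressed by the fingertip, with its gold rim at (330,315). The force is about 4.6 N at 12.4 mm. Next I release and go above the medium valve.

```bash
python3 -m crank '[[0,0,0,0,0,-4,0],[0,0,0,0,0,-8,0],[0,0,0,0,0,-13,0],[0,0,0,0,0,-20,0],[0,0,0,0,0,-45,0],[0,0,0,0,0,-80,0],[0,0,0,0,0,-115,0],[0,0,0,0,0,-128,0]]'
python3 -m crank '[[0,0,0,-20,-27,0,0],[0,0,0,-48,-63,0,0],[0,0,0,-76,-99,0,0],[0,0,0,-100,-131,0,0],[0,0,0,-115,-151,0,0],[0,0,0,-115,-151,0,0],[0,0,0,-115,-151,0,0],[0,0,0,-115,-151,0,0]]'
python3 - <<'E'
from h import *
snap('wrist','w2.png');s=telemetry.state();print(s['eef_pos'],s['contact_force'])
cv2.imwrite('pics/w2b.png',cv2.resize(cv2.imread('pics/w2.png'),(800,600)))
E
```

```text
time_s: 4.2
eef_pos: [0.5361, 0.1871, 0.2239]
orientation: [0.001, 0.148, 0.989, 0.001]
contact_force: [0.2, -0.0, 0.3]
grip_width: 0.004
grip_force: 0.0
time_s: 5.0
eef_pos: [0.6008, 0.0102, 0.2202]
orientation: [-0.0, 0.147, 0.989, 0.0]
contact_force: [0.3, 0.4, 0.7]
grip_width: 0.005
grip_force: 0.0
[0.60084136 0.01040346 0.22034216] [-0.86264033 -0.31276453 -0.27499456]
```

View pics/w2b.png

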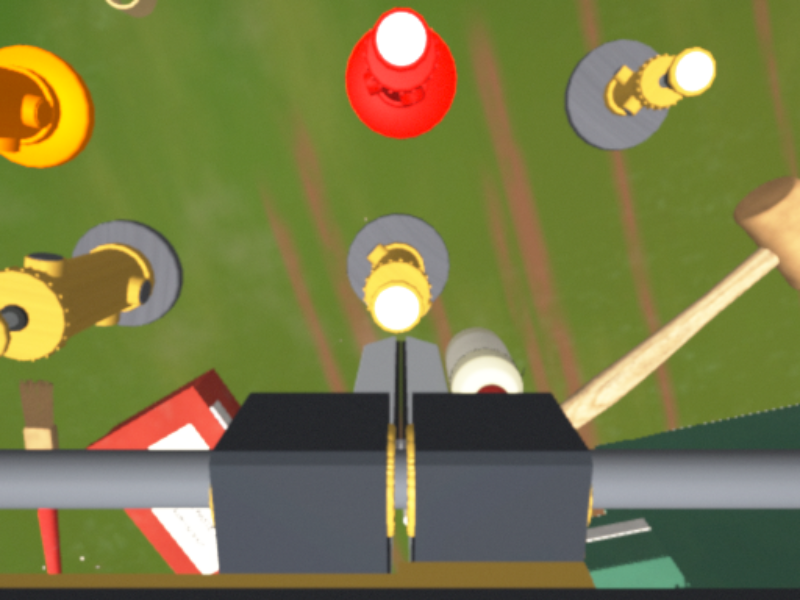

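The medium button is at (398,307), and the oil bottle is near it at (490,380). I'll check that bottle and the drawer for clearance.

Run:
```python
from h import *
k=1.5625
M=atz('w2.png',398/k,307/k,.13)
s=telemetry.state();Rt=rot(s['orientation']);e=np.array(s['eef_pos']);print(M,Rt.T@(M-e))
print('oil',atz('side0.png',276/k,283/k,.136),atz('w2.png',492/k,390/k,.12))
print('drawer',atz('side0.png',210/k,262/k,.12),atz('side0.png',180/k,325/k,.06))
print('cab top',atz('side0.png',160/k,250/k,.2))
L=(atz('side0.png',413/k,197/k,.155));print(L)
```

```text
[0.60328008 0.00932058 0.13      ] [-0.00270567 -0.00034311  0.0903404 ]
oil [0.68220984 0.05298374 0.136     ] [0.66657189 0.04457281 0.12      ]
drawer [0.79740001 0.00613306 0.12      ] [0.81886156 0.07702928 0.06      ]
cab top [0.80389325 0.10294827 0.2       ]
[ 0.54841432 -0.1786307   0.155     ]
```

```bash
python3 -m crank '[[0,0,0,-2.5,0,20,0],[0,0,0,-2.5,0,45,0],[0,0,0,-2.5,0,67,0],[0,0,0,-2.5,0,79,0],[0,0,0,-2.5,0,85,0],[0,0,0,-2.5,0,85,0],[0,0,0,-2.5,0,85,0],[0,0,0,-2.5,0,85,0]]'
python3 -m crank '[[0,0,0,0,0,4,0],[0,0,0,0,0,7,0],[0,0,0,0,0,10,0],[0,0,0,0,0,13,0],[0,0,0,0,0,16,0],[0,0,0,0,0,18,0],[0,0,0,0,0,18,0],[0,0,0,0,0,18,0]]'
```

```text
time_s: 5.85
eef_pos: [0.6041, 0.0084, 0.1364]
orientation: [0.001, 0.147, 0.989, 0.0]
contact_force: [0.3, -0.4, 0.6]
grip_width: 0.004
grip_force: 0.0
time_s: 6.65
eef_pos: [0.6039, 0.0084, 0.1176]
orientation: [0.0, 0.147, 0.989, 0.0]
contact_force: [2.4, 1.3, 4.0]
grip_width: 0.003
grip_force: 2.1
```

```bash
python3 -m crank '[[0,0,0,0,0,-4,0],[0,0,0,0,0,-8,0],[0,0,0,0,0,-13,0],[0,0,0,0,0,-20,0],[0,0,0,0,0,-45,0],[0,0,0,0,0,-80,0],[0,0,0,0,0,-115,0],[0,0,0,0,0,-132,0]]'
python3 -m crank '[[0,0,0,-1,-30,0,0],[0,0,0,-1,-70,0,0],[0,0,0,-2,-115,0,0],[0,0,0,-2,-160,0,0],[0,0,0,-2.5,-190,0,0],[0,0,0,-2.5,-198,0,0],[0,0,0,-2.5,-198,0,0],[0,0,0,-2.5,-198,0,0]]'
python3 - <<'E'
from h import *
snap('wrist','w3.png');s=telemetry.state();print(s['eef_pos'],s['contact_force'])
cv2.imwrite('pics/w3b.png',cv2.resize(cv2.imread('pics/w3.png'),(800,600)))
E
```

```text
time_s: 7.45
eef_pos: [0.6041, 0.008, 0.2527]
orientation: [0.001, 0.148, 0.989, 0.0]
contact_force: [0.1, -1.0, 0.2]
grip_width: 0.006
grip_force: 0.0
time_s: 8.25
eef_pos: [0.5486, -0.1806, 0.2495]
orientation: [-0.0, 0.147, 0.989, 0.0]
contact_force: [0.1, 0.3, -0.2]
grip_width: 0.009
grip_force: 0.0
[ 0.54869179 -0.18029509  0.24941125] [ 0.27760751 -0.50716899 -0.69907224]
```

View pics/w3b.png

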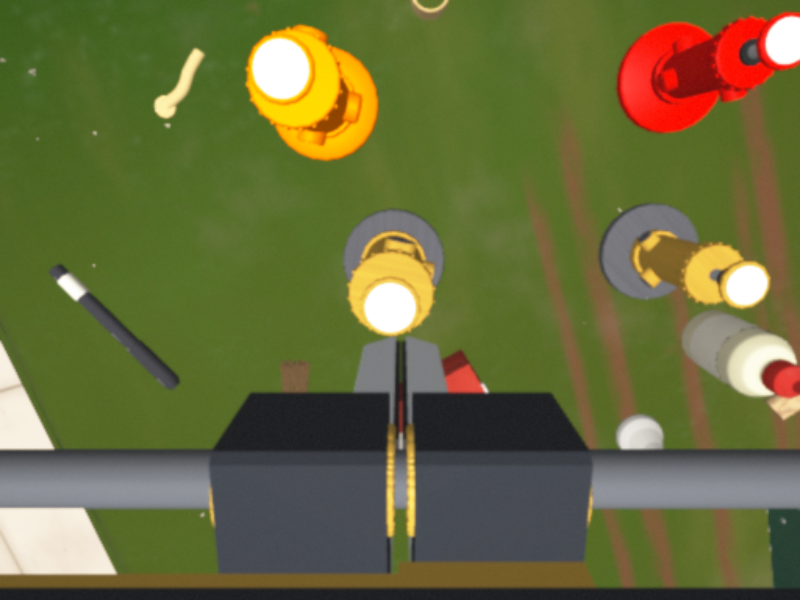

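The large button is at (390,306).

Run:
```python
from h import *
k=1.5625
M=atz('w3.png',390/k,306/k,.155)
s=telemetry.state();Rt=rot(s['orientation']);e=np.array(s['eef_pos']);print(M,Rt.T@(M-e))
```

```text
[ 0.55042212 -0.18571403  0.155     ] [-0.00326788 -0.00471333  0.09440841]
```

```bash
python3 -m crank '[[0,0,0,-3,-4.5,20,0],[0,0,0,-3,-4.5,48,0],[0,0,0,-3,-4.5,70,0],[0,0,0,-3,-4.5,83,0],[0,0,0,-3,-4.5,89,0],[0,0,0,-3,-4.5,89,0],[0,0,0,-3,-4.5,89,0],[0,0,0,-3,-4.5,89,0]]'
python3 -m crank '[[0,0,0,0,0,4,0],[0,0,0,0,0,7,0],[0,0,0,0,0,10,0],[0,0,0,0,0,13,0],[0,0,0,0,0,16,0],[0,0,0,0,0,18,0],[0,0,0,0,0,18,0],[0,0,0,0,0,18,0]]'
python3 -m crank '[[0,0,0,0,0,-4,0],[0,0,0,0,0,-8,0],[0,0,0,0,0,-13,0],[0,0,0,0,0,-20,0],[0,0,0,0,0,-45,0],[0,0,0,0,0,-80,0],[0,0,0,0,0,-115,0],[0,0,0,0,0,-132,0]]'
python3 -m crank '[[0,0,0,0,0,0,0],[0,0,0,0,0,0,0],[0,0,0,0,0,0,0],[0,0,0,0,0,0,0],[0,0,0,0,0,0,0],[0,0,0,0,0,0,0],[0,0,0,0,0,0,0],[0,0,0,0,0,0,0]]'
python3 - <<'E'
from h import *
snap('side','s2.png')
a=cv2.imread('pics/s2.png')[110:310,160:360];cv2.imwrite('pics/s2b.png',cv2.resize(a,(600,600),interpolation=cv2.INTER_CUBIC))
E
```

```text
time_s: 9.1
eef_pos: [0.5504, -0.1871, 0.1614]
orientation: [0.001, 0.147, 0.989, 0.0]
contact_force: [-0.9, -0.6, 1.0]
grip_width: 0.003
grip_force: 0.0
time_s: 9.9
eef_pos: [0.5501, -0.187, 0.1426]
orientation: [0.0, 0.147, 0.989, -0.0]
contact_force: [2.8, -0.1, 4.1]
grip_width: 0.001
grip_force: 2.1
time_s: 10.7
eef_pos: [0.5501, -0.1875, 0.2777]
orientation: [0.001, 0.148, 0.989, 0.0]
contact_force: [0.9, -0.3, 0.8]
grip_width: 0.006
grip_force: 0.0
time_s: 11.5
eef_pos: [0.5498, -0.187, 0.2744]
orientation: [-0.0, 0.147, 0.989, -0.0]
contact_force: [-0.4, -0.1, 0.1]
grip_width: 0.004
grip_force: 0.0
```

View pics/s2b.png

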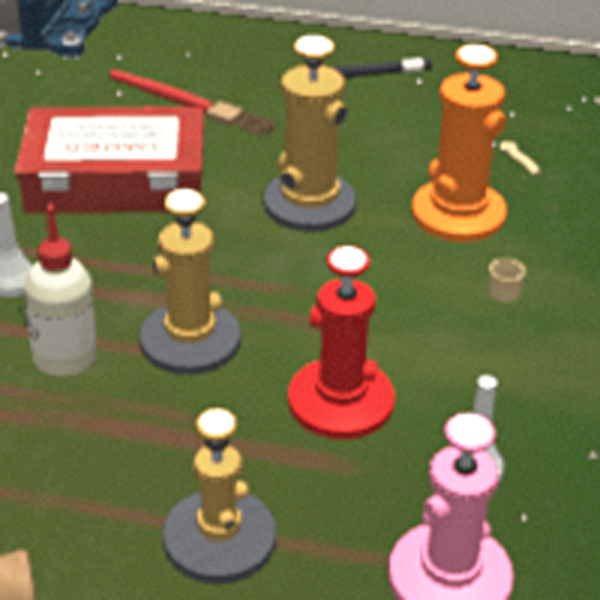

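All three valves stand in place with their buttons up. Their rings now sit high under the buttons, at about (216,445), (185,218) and (314,65).

```bash
python3 -c "from station import workorder; print(workorder.close_job())"
```

```text
the job is handed in; nothing more can be done
None
```

I pressed the small, medium and large valves in that order, each about 12.5 mm down at roughly 4–5 N; the last picture shows all three sprung back up and standing in place, and the job is handed in (no verdict was returned).

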